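# Stroke the dose tray's lids shut

### The arm

A 6-joint arm with a two-finger parallel gripper is mounted at the origin on the work surface. World frame = base frame: x ahead of the robot, y to its left, z up, the work surface at z = 0. Lengths are in mm, angles in rad, forces in N, time in s.
With the tool pointing down it reaches from about 350 to 875 mm from the base axis. Payload 4.2 kg.
Tool frame: the origin (TCP) lies on the mounting face of the last link; the fingertips stand 173 mm ahead of it and the grasp point (between the pads) lies 155 mm ahead of it; z points along the fingers, y is the direction in which the jaws open and shut (so a half turn about z gives the same grasp; the last joint's range is limited). The gripper opens to 85 mm and grips with 20 to 120 N. Pads are 22 mm wide; open, the fingers measure 114 mm over their backs; the gripper's body (76 mm by 85 mm) begins 54 mm behind the grasp point. The pads swing forward as they close: fully open they stand 13 mm farther back than shut.
Start: joints at [-1.01, 0.385, 0.008, 0, -1.194, -0.259], TCP at [185.791, -596.726, 404.712] pointing down, gripper open.
Joint ranges: [-3.14, 3.14], [-1.21, 2.06], [-1.07, 1.41], [-3.16, 2.05], [-2.99, -0.16], [-3.1, 3.1]. Speed limits (rad/s): [2.79, 2.79, 3.14, 3.14, 3.14, 3.14].

### API

Orientations are given as a unit quaternion [x, y, z, w].
In Python, from bench import arm gives the robot as it stands.
- The arm moves only by the shell command python3 -m jog 'ROWS' [OPENING]. ROWS is JSON, a list that holds one entry, the list of rows, each a list of 4 numbers: the shift along the tool's x, y, z in mm, then the turn about the tool's z in degrees. In form: [[[x, y, z, spin], ...]]. A call has exactly 5 rows; each row is the pose to reach, as a shift and turn from the pose measured when the call began, along the tool's axes at that moment; what a row does not reach only later rows make up. A row lasts 1/8 s, in which the tool goes at most 62.5 mm and 10.7 degrees, less where a joint would pass 70% of its speed; a pose out of reach is approached as far as the arm can. A call with a gripper value outside its range is refused whole. OPENING is the finger opening in mm, from 0 to 85.4, set as the call begins (- or left out, the last holds). The fingers move at their own pace and stop on an object; the grip force is fixed at half the most. Time passes only in rows, so rows that repeat a pose let the fingers close, or fill a call up. It gives the time, the measured TCP pose, the force and the opening at its end, in the units of the state.
- arm.read_state(): the state, without advancing time (a new reading comes with each control period).
- arm.get_image(name): name is "scene" or "top" or "wrist"; returns (picture, depth): 420x560x3 uint8, blue, green, red; 420x560 float32, mm along the optical axis (not along the pixel's ray), 0 where there is no reading.
- arm.camera_params(name): a dict with "mtx" (3x3 intrinsics, pixels), "R" (3x3) and "t" (3): a world point X has camera coordinates R X + t. Camera axes: x right, y down, z forward; pixel columns grow to the right and rows downward; lengths in mm; the calibration is good to about 2 mm. A picture is of the moment at which its call begins: read the wrist's pose just before it. camera_params takes no time and is no camera call; for the wrist camera it gives the pose at the moment of the call.
- arm.job_done(): hands the job in, once; it reports no verdict.
The state is a dict: "clock": time; "joints": joint angles; "joint_vel": joint speeds; "joint_efforts": joint torques, N m; "position": TCP position; "ee_rot": TCP orientation; "contact_force": force on the tool from outside, world axes, zero at the start; "wrist_torque": the same for the moment, N m; "gripper_width": finger opening in mm.
Only numpy, scipy, OpenCV 4.12 (cv2) and the standard library are available. Lean on these libraries where they do the work, as an engineer would, in place of code of your own. Each camera call takes 0.05 s, during which the arm holds its last target.

### The job

The five lids of the dose tray stand ajar. Starting at the end with the rounded ear, stroke lightly along the row with the fingertips so that the lids are folded flat one after another, from the ear end to the far end, then take the hand away. Nothing is to be picked up: do not lift or tip the tray or shove it along the counter, do not bend a lid back past upright, and leave the jar, carton and vial standing beside it alone.

Things in the scene. Friction and masses are not known exactly. Their poses are not given: they have to be found in the camera images.
- tray: Loose narrow dusty-pink plastic tray, about 1 kg, 214 mm long (its x), 56 wide (y), 38 high on rubber feet, at any yaw. Origin: centre of underside. Five lidded compartments along x, centred at x = -84, -42, 0, 42, 84 mm. A flat rounded ear 36 mm wide, top at z = 33 mm, sticks out of the -x end to x = -147 mm. The free edges of the lids swing up on hinges that lie on each lid's side nearer the ear.
- start (a point): Fixed to the tray at the first lid's hinge line (ear end), on the middle line of the row, at the height of the shut lids' tops (42 mm above the underside). x axis along the row away from the ear, z up. A fingertip moving at this height along +x runs onto each lid from its hinge side and folds it down; moving along -x it would catch under the free edges.
- finish (a point): Point at the far end on the same line and height, 206 mm from start: the free edge of the fifth lid when shut.
- pill_jar: Loose amber jar, 42 mm diameter, 70 mm high, upright beside the tray, 100 mm or so from its middle line. Origin: centre of its underside. To be left alone.
- carton: Loose paper-white carton 75 x 40 x 30 mm high, lying on the other side of the tray. Origin: centre of its underside. To be left alone.
- vial: Loose glass vial, 26 mm diameter, 50 mm high, upright on the same side as the jar. Origin: centre of its underside. To be left alone.
- lid1 (a joint): Opening angle (rad) of lid 1 from the ear end: 0 shut flat, 1.57 upright; starts at 0.45 to 1.05. White lid 38 mm long along the row, 50 wide, 3 thick, hinged 19 mm to the -x side of its compartment's centre, hinge at z = 40.5 mm. Stiff hinge: the lid stays where it is left; about 0.2 N at its free edge moves it.
- lid2 (a joint): Opening angle (rad) of lid 2 from the ear end: 0 shut flat, 1.57 upright; starts at 0.45 to 1.05. White lid 38 mm long along the row, 50 wide, 3 thick, hinged 19 mm to the -x side of its compartment's centre, hinge at z = 40.5 mm. Stiff hinge: the lid stays where it is left; about 0.2 N at its free edge moves it.
- lid3 (a joint): Opening angle (rad) of lid 3 from the ear end: 0 shut flat, 1.57 upright; starts at 0.45 to 1.05. White lid 38 mm long along the row, 50 wide, 3 thick, hinged 19 mm to the -x side of its compartment's centre, hinge at z = 40.5 mm. Stiff hinge: the lid stays where it is left; about 0.2 N at its free edge moves it.
- lid4 (a joint): Opening angle (rad) of lid 4 from the ear end: 0 shut flat, 1.57 upright; starts at 0.45 to 1.05. White lid 38 mm long along the row, 50 wide, 3 thick, hinged 19 mm to the -x side of its compartment's centre, hinge at z = 40.5 mm. Stiff hinge: the lid stays where it is left; about 0.2 N at its free edge moves it.
- lid5 (a joint): Opening angle (rad) of lid 5 from the ear end: 0 shut flat, 1.57 upright; starts at 0.45 to 1.05. White lid 38 mm long along the row, 50 wide, 3 thick, hinged 19 mm to the -x side of its compartment's centre, hinge at z = 40.5 mm. Stiff hinge: the lid stays where it is left; about 0.2 N at its free edge moves it.

How it is judged (in metres and radians):
On the way, in this order (a step that is already met when the one before it is completed fails the run):
1. lid 1 from the ear end is folded flat (value of joint lid1 below 0.13 rad), for 0.05 s.
2. lid 2 from the ear end is folded flat (value of joint lid2 below 0.13 rad), for 0.05 s.
3. lid 3 from the ear end is folded flat (value of joint lid3 below 0.13 rad), for 0.05 s.
4. lid 4 from the ear end is folded flat (value of joint lid4 below 0.13 rad), for 0.05 s.
5. lid 5 from the ear end is folded flat (value of joint lid5 below 0.13 rad), for 0.05 s.
At the end, for the whole second after the job is handed in: All five lids are within 0.13 rad of shut (free edge less than 5 mm up), folded in order from the ear end; the tray rests flat on the counter within 40 mm of where it stood; the jar, carton and vial stand within 20 mm of where they stood (value of joint each of lid1, lid2, lid3, lid4, lid5 below 0.13 rad and linear speed of tray below 0.01 m/s and height (world z) of tray below 0.006 m and angle between tray's own z axis and vertical below 0.05 rad and distance of tray from where it was at the start of the episode below 0.04 m and distance of each of pill_jar, carton, vial from where it was at the start of the episode below 0.02 m and angle between each of pill_jar, carton, vial's own z axis and vertical below 0.2 rad); the robot touches nothing.
It fails at once if the tray is lifted or tipped (height (world z) of tray above 0.01 m or angle between tray's own z axis and vertical above 0.12 rad).
It fails at once if the tray is shoved more than 40 mm along the counter (distance of tray from where it was at the start of the episode above 0.04 m).
It fails at once if a lid is bent back past upright (value of joint any of lid1, lid2, lid3, lid4, lid5 above 1.6 rad).
It fails at once if the tray is pressed hard (over 40 N) instead of lightly (contact force between the fingers and tray above 40 N).
It fails at once if a bystander is moved, lifted or tipped (distance of any of pill_jar, carton, vial from where it was at the start of the episode above 0.02 m or angle between any of pill_jar, carton, vial's own z axis and vertical above 0.3 rad).
It also fails if it takes over 45 s, if anything falls off the work surface, if the arm or the gripper's body presses on something with over 40 N, if the wrist force passes 120 N, or if a joint passes its speed limit or range.

## Working session

There is one attempt and no reset: what is moved stays moved. The work goes in short steps, Python scripts to look and compute and a shell command to move; the robot and the scene stay as the last step left them, time stands still between calls to the robot, and variables do not carry over. Pictures are saved under pics/ and viewed, and the job is handed in when it is done.

```bash
mkdir -p pics; ls; python3 - <<'E'
from bench import arm
import cv2,numpy as np
s=arm.read_state();print(s)
for n in("top","scene"):
    p,d=arm.get_image(n);cv2.imwrite(f"pics/{n}0.png",p);np.savez(f"pics/{n}0.npz",p=p,d=d,**arm.camera_params(n))
    print(n,arm.camera_params(n))
E
```

```text
pics
{'clock': 0.0, 'joints': array([-1.01038638e+00,  3.85560294e-01,  6.61418834e-03, -4.86617433e-04,
       -1.19398915e+00, -2.58606404e-01]), 'joint_vel': array([-0.00019385, -0.00019659, -0.00077521,  0.00073905, -0.00130181,
        0.00159793]), 'joint_efforts': array([ 9.12100804e-04, -3.92286801e+01,  1.88402778e+01,  4.18593898e+00,
       -4.72339714e-03, -1.14973213e-05]), 'position': array([ 185.75190807, -596.54291158,  403.61619126]), 'ee_rot': array([-1.50240877e-01,  9.88648817e-01,  1.07107717e-03, -2.18370431e-04]), 'contact_force': array([-0.62045031, -0.96357181, -1.30635735]), 'wrist_torque': array([ 0.01540677,  0.02865271, -0.01364896]), 'gripper_width': 85.48796845376663}
top {'mtx': array([[420.10240362,   0.        , 280.19860943],
       [  0.        , 420.10240362, 208.81263154],
       [  0.        ,   0.        ,   1.        ]]), 'R': array([[ 0.01453842, -0.99972798, -0.0182371 ],
       [-0.98833251, -0.0116023 , -0.15186912],
       [ 0.15161622,  0.02023226, -0.98823235]]), 't': array([ 30.49095423, 561.77497137, 623.15767903])}
scene {'mtx': array([[483.59147539,   0.        , 283.97337344],
       [  0.        , 483.59147539, 212.61986722],
       [  0.        ,   0.        ,   1.        ]]), 'R': array([[ 0.11067239,  0.99381327, -0.00931691],
       [ 0.83198585, -0.09777084, -0.54611392],
       [-0.54364619,  0.05268819, -0.83765911]]), 't': array([ -78.67511488, -428.58666216, 1013.02005615])}
```

View pics/top0.png

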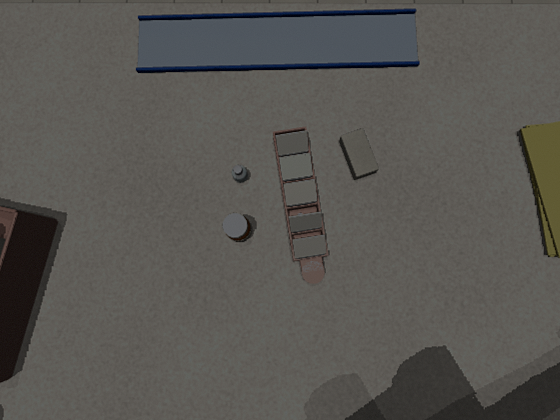

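View pics/scene0.png

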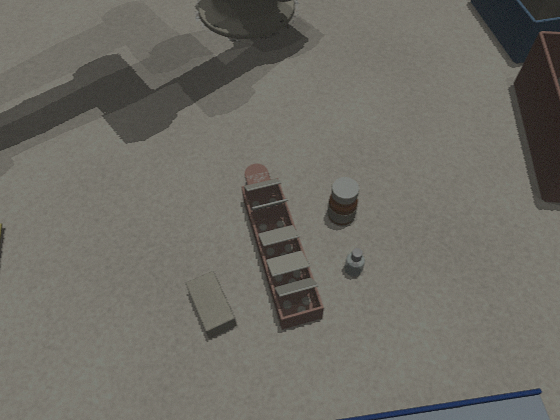

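The top view shows the tray at columns 275-328 and rows 128-285, with its ear toward the robot at about (312,273). The jar is at (236,226), the vial at (240,173) and the carton at (358,153). Next I'll measure the tray.

```bash
cat > h.py <<'E'
import numpy as np,cv2
def load(n):
    z=np.load(f"pics/{n}.npz");return z['p'],z['d'],z['mtx'],z['R'],z['t']
def cloud(d,K,R,t):
    v,u=np.mgrid[:d.shape[0],:d.shape[1]]
    c=np.stack([(u-K[0,2])/K[0,0]*d,(v-K[1,2])/K[1,1]*d,d],-1)
    return (c-t)@R
def ray(px,z,K,R,t):
    px=np.atleast_2d(px).astype(float)
    c=np.c_[(px[:,0]-K[0,2])/K[0,0],(px[:,1]-K[1,2])/K[1,1],np.ones(len(px))]@R
    o=-R.T@t
    return o+c*((z-o[2])/c[:,2])[:,None]
E
python3 - <<'E'
from h import *
out=[]
for n,(a,b,c,e) in (("top0",(215,115,400,295)),("scene0",(170,150,390,350))):
    p,d,K,R,t=load(n); P=cloud(d,K,R,t)
    f=p.astype(int); m=((f[...,2]-f[...,1]>14)).astype(np.uint8)
    mm=np.zeros_like(m);mm[b:e,a:c]=m[b:e,a:c]
    k,l,st,ce=cv2.connectedComponentsWithStats(mm)
    for i in range(1,k):
        if st[i,4]>40:
            q=P[l==i]; q=q[(q[:,2]>20)]
            print(n,st[i],ce[i].round(), np.median(q,0).round(1) if len(q) else None)
    # tall points
    h=(P[...,2]>12); hh=np.zeros_like(mm);hh[b:e,a:c]=h[b:e,a:c]
    k,l,st,ce=cv2.connectedComponentsWithStats(hh)
    for i in range(1,k):
        if st[i,4]>60:
            q=P[l==i];r=cv2.minAreaRect(q[:,:2].astype(np.float32)); print('H',st[i],r,q[:,2].max())
    g=cv2.resize(cv2.convertScaleAbs(p[b:e,a:c],alpha=1.6),None,fx=3,fy=3,interpolation=cv2.INTER_CUBIC); cv2.imwrite(f"pics/{n}z.png",g)
E
```

```text
top0 [273 127  34 134 285] [285. 180.] [608.9  31.5  37.5]
top0 [289 207  28   9 127] [303. 211.] None
top0 [294 232  27   6  80] [307. 235.] None
top0 [300 256  23  12 101] [311. 260.] [481.7 -10.2  32.8]
top0 [302 269  22  14 164] [314. 276.] [457.  -16.7  32.7]
H [ 273  126   56  158 4814] ((571.9003295898438, 4.742733001708984), (255.14056396484375, 66.04725646972656), 6.95721960067749) 701.6969147785165
H [ 340  128   39   51 1197] ((572.3231201171875, -58.40546417236328), (77.03178405761719, 267.7464294433594), 69.58292388916016) 701.6969147785165
H [232 165  16  17 218] ((548.3477172851562, 65.26406860351562), (193.69107055664062, 25.278255462646484), 28.838712692260742) 701.6969147785165
H [223 213  29  29 652] ((510.16558837890625, 68.06593322753906), (125.74784088134766, 42.00785446166992), 59.68310546875) 701.6969147785165
scene0 [245 164  25  21 315] [256. 173.] [461.4 -16.1  33.4]
scene0 [285 202  10  24  46] [289. 214.] [546.8  26.2  38.5]
scene0 [262 256   6  16  42] [265. 263.] [619.  -14.9  38. ]
scene0 [278 287  46  33 195] [303. 308.] [691.4  30.1  38.3]
H [ 241  164   83  163 4313] ((678.3521728515625, 11.043540954589844), (471.7579650878906, 80.83719635009766), 2.972421407699585) 613.7753226448586
H [ 327  177   32   46 1159] ((716.8644409179688, 56.72627258300781), (42.148681640625, 422.6744689941406), 75.35687255859375) 613.7753226448586
H [344 248  21  26 385] ((767.7762451171875, 52.08644104003906), (25.434349060058594, 326.1697998046875), 69.44197082519531) 613.7753226448586
H [ 185  271   51   65 1824] ((766.595458984375, -52.35124206542969), (304.8813171386719, 40.101356506347656), 20.07363510131836) 613.7753226448586
```

```bash
python3 - <<'E'
from h import *
for n,(a,b,c,e) in (("top0",(215,115,400,295)),("scene0",(170,150,390,350))):
    p,d,K,R,t=load(n); P=cloud(d,K,R,t)
    hh=np.zeros(d.shape,np.uint8);hh[b:e,a:c]=((P[...,2]>12)&(P[...,2]<130))[b:e,a:c]
    k,l,st,ce=cv2.connectedComponentsWithStats(hh)
    for i in range(1,k):
        if st[i,4]>60:
            q=P[l==i];r=cv2.minAreaRect(q[:,:2].astype(np.float32)); print('H',n,st[i],np.round(r[0],1),np.round(r[1],1),round(r[2],2),q[:,2].max().round(1))
            if st[i,4]>3000:
                np.save(f'pics/{n}_tray.npy',q)
                rim=q[(abs(q[:,2]-37)<2.5)]; r=cv2.minAreaRect(rim[:,:2].astype(np.float32));print('rim',len(rim),r,cv2.boxPoints(r).round(1).tolist())
                big=q[q[:,2]>46]; print(big[:,2].max())
E
```

```text
H top0 [ 273  126   56  158 4795] [571.5   3.7] [254.3  56.1] 9.78 75.0
rim 607 ((578.9359130859375, 4.93646240234375), (239.2576141357422, 56.0827522277832), 9.774236679077148) [[456.29998779296875, 12.300000190734863], [465.79998779296875, -43.0], [701.5999755859375, -2.4000000953674316], [692.0999755859375, 52.900001525878906]]
75.02357695724102
H top0 [ 340  128   39   51 1194] [660.4 -90.9] [75.7 40.5] 20.48 33.8
H top0 [232 165  16  17 217] [622.8 106.4] [21.9 25.7] 21.01 51.8
H top0 [223 213  29  29 649] [530.7 104.4] [39.  39.3] 1.41 72.9
H scene0 [ 241  164   83  163 4290] [569.6   3.1] [255.6  56.5] 9.85 75.4
rim 748 ((570.9679565429688, 3.3738632202148438), (252.7035675048828, 56.329994201660156), 9.802918434143066) [[441.70001220703125, 9.600000381469727], [451.29998779296875, -45.900001525878906], [700.2999877929688, -2.9000000953674316], [690.7000122070312, 52.599998474121094]]
75.41217191747394
H scene0 [ 327  177   32   46 1153] [532.9 105.2] [40.4 40.4] 37.57 73.0
H scene0 [344 248  21  26 382] [625.7 105.6] [25.6 21.1] 73.93 52.6
H scene0 [ 185  271   51   65 1813] [659.1 -91.6] [76.  40.1] 20.05 33.5
```

View pics/top0z.png

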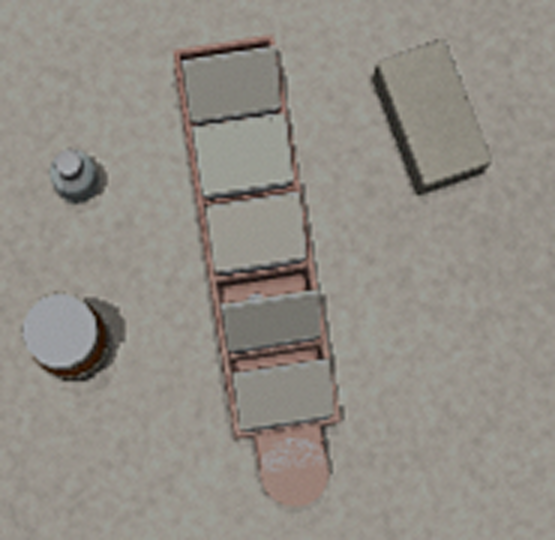

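View pics/scene0z.png

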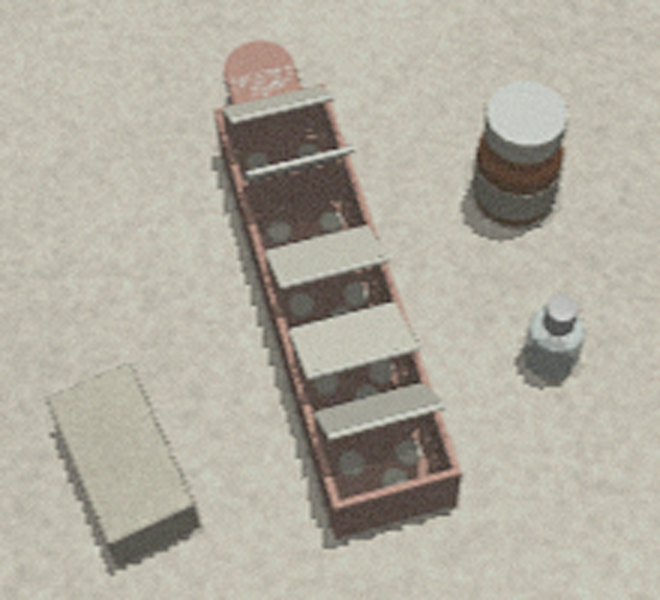

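The tray's row axis is at +9.8° and its origin is at about (590, 7), so start is near (489,-11) and finish near (692,24). I'll shut the fingers and travel high to a point above the ear.

```bash
python3 -m jog '[[[-30,33,0,0],[-70,78,0,0],[-111,124,0,2],[-152,170,0,4],[-193,216,0,7.5]]]' 0; python3 - <<'E'
from bench import arm
import numpy as np
from scipy.spatial.transform import Rotation as Rt
s=arm.read_state();R=Rt.from_quat(s['ee_rot']).as_matrix();print(R.round(4))
print(R.T@(np.array([449.3,-17.5,290])-s['position']), np.degrees(np.arctan2(*R[:2,0][::-1])))
E
```

```text
clock: 0.72
position: [306.2, -331.2, 403.9]
ee_rot: [-0.084, 0.996, 0.001, -0.0]
contact_force: [1.6, 0.1, 0.7]
gripper_width: -0.0
[[-9.858e-01 -1.676e-01 -8.000e-04]
 [-1.676e-01  9.858e-01  2.000e-03]
 [ 4.000e-04  2.200e-03 -1.000e+00]]
[-193.72092158  284.98379682  114.42939569] -170.34985397626997
```

```bash
python3 -m jog '[[[-30,44,0,0],[-62,91,0,0],[-95,139,0,0],[-127,187,0,0],[-160,235,10,0]]]' 0; python3 -m jog '[[[-10,16,15,0],[-20,32,35,0],[-31,46,60,0],[-33,48,85,0],[-33,49,104,0]]]' 0;  python3 - <<'E'
from bench import arm
import numpy as np,cv2
from scipy.spatial.transform import Rotation as Rt
s=arm.read_state();R=Rt.from_quat(s['ee_rot']).as_matrix();print(s['position'],R.round(4),s['contact_force'])
for n in("top","scene","wrist"):
    p,d=arm.get_image(n);cv2.imwrite(f"pics/{n}1.png",p);np.savez(f"pics/{n}1.npz",p=p,d=d,**arm.camera_params(n))
from h import *
for n in("scene1","top1","wrist1"):
    p,d,K,Rc,t=load(n);P=cloud(d,K,Rc,t)
    m=(d>0)&(np.hypot(P[...,0]-s['position'][0],P[...,1]-s['position'][1])<25)&(P[...,2]>60)&(P[...,2]<200)
    if m.any(): 
        q=P[m];print(n,m.sum(),np.sort(q[:,2])[:8].round(1)); q=q[q[:,2]<q[:,2].min()+15];print(q.min(0),q.max(0))
E
```

```text
clock: 1.35
position: [424.9, -70.7, 394.9]
ee_rot: [-0.084, 0.996, 0.001, 0.001]
contact_force: [0.2, -0.8, 0.1]
gripper_width: -0.0
clock: 1.98
position: [449.1, -16.4, 289.7]
ee_rot: [-0.085, 0.996, 0.001, -0.0]
contact_force: [-0.2, 0.0, 0.6]
gripper_width: 0.1
[449.09739408 -16.39435172 289.69724822] [[-9.857e-01 -1.685e-01 -3.000e-04]
 [-1.685e-01  9.857e-01  2.000e-03]
 [-0.000e+00  2.000e-03 -1.000e+00]] [-0.17493179  0.00828032  0.64455771]
scene1 1156 [115.7 115.9 116.6 117.  117.7 117.7 118.5 118.8]
[444.96129227 -31.29926507 115.6594212 ] [459.94044059  -2.63703101 130.580546  ]
wrist1 18953 [119.1 119.5 119.6 119.7 119.8 119.8 120.  120. ]
[435.79607439 -30.85061577 119.10261546] [444.47473425  -3.89392652 134.09087985]
```

View pics/wrist1.png

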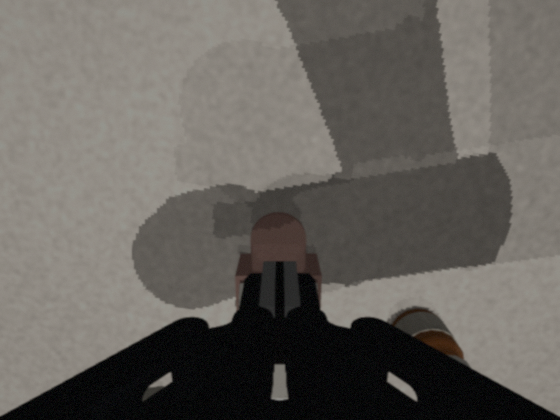

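```bash
python3 - <<'E'
from h import *
o=np.array([590.2,6.8]);a=np.radians(9.8);e=np.array([np.cos(a),np.sin(a)]);n=np.array([-e[1],e[0]])
for f in("top0","scene0","wrist1"):
    p,d,K,R,t=load(f);P=cloud(d,K,R,t).reshape(-1,3);P=P[d.ravel()>0]
    x=(P[:,:2]-o)@e;y=(P[:,:2]-o)@n
    for i,c in enumerate((-84,-42,0,42,84)):
        m=(abs(y)<18)&(x>c-19)&(x<c+23)&(P[:,2]>45)&(P[:,2]<85)
        if m.sum()>20:
            k=np.polyfit(x[m],P[m,2],1); print(f,i+1,m.sum(),'zmax',P[m,2].max().round(1),'ang',np.arcsin(min(1,(P[m,2].max()-42)/38)).round(2))
    m=(P[:,2]>35)&(P[:,2]<40)&(x>-110)&(x<112)&(abs(y)<40);print('rim y',np.percentile(y[m],[1,99]),'x',np.percentile(x[m],[.5,99.5]))
    m=(P[:,2]>30)&(P[:,2]<36)&(x<-112)&(x>-160)&(abs(y)<40);print('ear x',x[m].min(),y[m].mean())
E
```

```text
top0 1 396 zmax 68.7 ang 0.78
top0 2 335 zmax 75.0 ang 1.05
top0 3 435 zmax 63.8 ang 0.61
top0 4 426 zmax 61.7 ang 0.55
top0 5 417 zmax 74.0 ang 1.0
rim y [-27.84660563  28.08559027] x [-106.26944951  107.90550375]
ear x -146.08916870479237 0.2574742039228521
scene0 1 141 zmax 70.2 ang 0.84
scene0 2 86 zmax 75.3 ang 1.07
scene0 3 332 zmax 64.2 ang 0.62
scene0 4 436 zmax 61.8 ang 0.55
scene0 5 278 zmax 72.4 ang 0.93
rim y [-28.15982249  27.95625628] x [-108.55192606  106.24777559]
ear x -148.79353608430415 -0.39494458657156356
wrist1 2 454 zmax 75.6 ang 1.09
rim y [-27.31704192  28.60388448] x [-107.63514658  -83.06777417]
ear x -147.22442545144278 0.6444632903211138
```

The wrist view shows the shut fingers at about (280,285), centred above the ear at (278,235). The fingertip depth agrees with the TCP height minus 173 mm. I'll lower to a tip height of about 44.5 mm behind the first hinge.

```bash
python3 -m jog '[[[0,-1,25,0],[0,-1,50,0],[0,-1,65,0],[0,-1,72,0],[0,-1,72,0]]]' 0; python3 - <<'E'
from bench import arm
s=arm.read_state();print(s['position'],s['contact_force'])
E
```

```text
clock: 2.75
position: [449.4, -17.6, 218.6]
ee_rot: [-0.084, 0.996, 0.001, -0.0]
contact_force: [-0.8, -0.1, 0.5]
gripper_width: -0.1
[449.387901   -17.57171934 218.64944709] [-0.79275613 -0.12383384  0.46830102]
```

```bash
python3 -m jog '[[[-6,0,1,0],[-14,0,1,0],[-22,0,1,0],[-30,0,1,0],[-38,0,1,0]]]' 0; python3 - <<'E'
from bench import arm
s=arm.read_state();print(s['position'],s['contact_force'])
E
```

```text
clock: 3.38
position: [486.6, -11.3, 217.2]
ee_rot: [-0.084, 0.996, 0.001, -0.002]
contact_force: [-1.8, 0.1, 0.7]
gripper_width: -0.1
[486.56724873 -11.33960028 217.23357365] [-1.80710854  0.1490091   0.67123994]
```

```bash
python3 -m jog '[[[-7,0,0,0],[-14,0,0,0],[-21,0,0,0],[-28,0,0,0],[-35,0,0,0]]]' 0; python3 - <<'E'
from bench import arm
import cv2
s=arm.read_state();print(s['position'],s['contact_force'])
p,d=arm.get_image("scene");cv2.imwrite("pics/s2.png",cv2.resize(cv2.convertScaleAbs(p[130:370,150:410],alpha=1.6),None,fx=2.4,fy=2.4))
E
```

```text
clock: 4.0
position: [521.5, -5.4, 217.1]
ee_rot: [-0.084, 0.996, 0.001, -0.002]
contact_force: [-1.1, 0.3, 0.9]
gripper_width: 0.1
[521.53530904  -5.38894953 217.09418878] [-1.10993858  0.32072347  0.86088299]
```

View pics/s2.png

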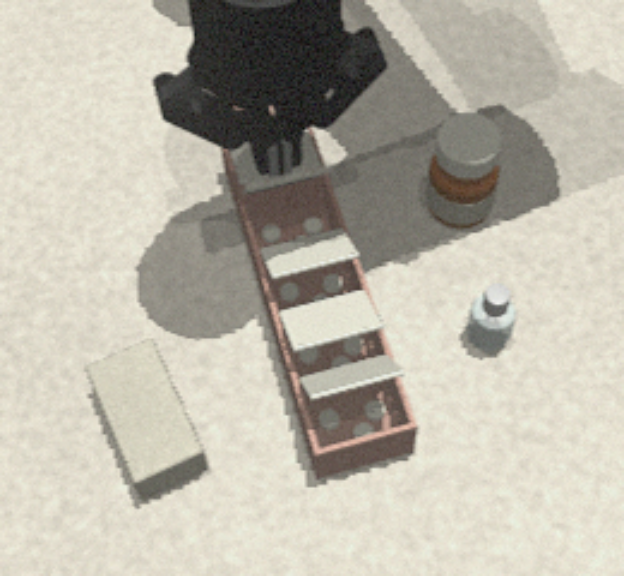

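The fingers at about (278,165) have pressed lid 1 down and are just reaching lid 2. Lids 3 to 5 are still ajar and the tray hasn't moved. The force is about 1 N, so I'll continue.

```bash
python3 -m jog '[[[-7,0,0,0],[-14,0,0,0],[-21,0,0,0],[-28,0,0,0],[-35,0,0,0]]]' 0; python3 -m jog '[[[-7,0,0,0],[-14,0,0,0],[-21,0,0,0],[-28,0,0,0],[-35,0,0,0]]]' 0; python3 - <<'E'
from bench import arm
import cv2
s=arm.read_state();print(s['position'],s['contact_force'])
p,d=arm.get_image("scene");cv2.imwrite("pics/s3.png",cv2.resize(cv2.convertScaleAbs(p[130:370,150:410],alpha=1.6),None,fx=2.4,fy=2.4))
E
```

```text
clock: 4.68
position: [557.2, 0.7, 216.9]
ee_rot: [-0.084, 0.996, 0.001, -0.002]
contact_force: [-0.2, -0.3, -0.2]
gripper_width: 0.1
clock: 5.3
position: [592.3, 6.7, 216.8]
ee_rot: [-0.084, 0.996, 0.001, -0.002]
contact_force: [-0.4, 0.3, 0.0]
gripper_width: 0.0
[592.27846618   6.72065817 216.84194973] [-0.43781243  0.26151298  0.02319533]
```

View pics/s3.png

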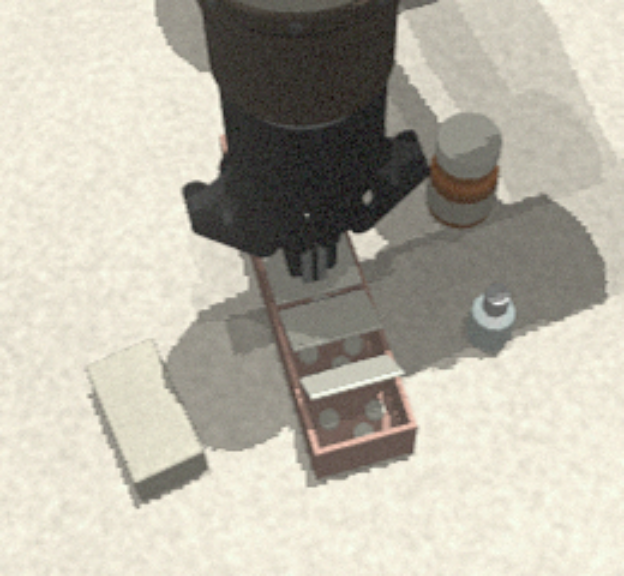

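Lid 3 is almost flat under the fingers at about (312,260). Lids 4 and 5 are still up and the bystanders haven't moved. Two more strokes like the last.

```bash
python3 -m jog '[[[-7,0,0,0],[-14,0,0,0],[-21,0,0,0],[-28,0,0,0],[-35,0,0,0]]]' 0; python3 -m jog '[[[-7,0,0,0],[-14,0,0,0],[-21,0,0,0],[-28,0,0,0],[-35,0,0,0]]]' 0; python3 - <<'E'
from bench import arm
import numpy as np
s=arm.read_state();print(s['position'],s['contact_force'], (s['position'][:2]-[590.2,6.8])@[.9854,.1702],(s['position'][:2]-[590.2,6.8])@[-.1702,.9854])
E
```

```text
clock: 5.98
position: [628.2, 12.9, 216.9]
ee_rot: [-0.085, 0.996, 0.001, -0.001]
contact_force: [0.4, -0.2, -0.4]
gripper_width: -0.3
clock: 6.6
position: [663.6, 19.0, 217.1]
ee_rot: [-0.085, 0.996, 0.001, 0.0]
contact_force: [-0.3, -0.1, 0.5]
gripper_width: 0.0
[663.60745922  18.99351394 217.07812901] [-0.34860134 -0.11294437  0.49528237] 74.41104638812405 -0.47846092638926413
```

```bash
python3 -m jog '[[[-8,0,0,0],[-16,0,0,0],[-24,0,0,0],[-32,0,0,0],[-40,0,0,0]]]' 0; python3 -m jog '[[[-5,0,0,0],[-8,0,-10,0],[-8,0,-40,0],[-8,0,-80,0],[-8,0,-120,0]]]' 0; python3 - <<'E'
from bench import arm
import numpy as np,cv2
s=arm.read_state();print(s['position'],s['contact_force'])
E
```

```text
clock: 7.22
position: [703.6, 25.8, 217.0]
ee_rot: [-0.085, 0.996, 0.001, 0.0]
contact_force: [-0.1, -0.1, 0.1]
gripper_width: -0.0
clock: 7.85
position: [711.3, 27.0, 339.1]
ee_rot: [-0.085, 0.996, 0.001, 0.001]
contact_force: [0.6, 0.6, 0.7]
gripper_width: 0.1
[711.2870198   26.99914265 339.09890912] [0.60659082 0.6268165  0.69825502]
```

```bash
python3 -m jog '[[[10,-45,-10,0],[30,-95,-20,0],[50,-145,-20,0],[70,-195,-20,0],[90,-240,-20,0]]]' 0; python3 -m jog '[[[10,-30,0,0],[20,-60,0,0],[20,-60,0,0],[20,-60,0,0],[20,-60,0,0]]]' 0; python3 - <<'E'
from bench import arm
import numpy as np,cv2
for n in("top","scene"):
    p,d=arm.get_image(n);np.savez(f"pics/{n}9.npz",p=p,d=d,**arm.camera_params(n))
from h import *
o=np.array([590.2,6.8]);a=np.radians(9.8);e=np.array([np.cos(a),np.sin(a)]);nn=np.array([-e[1],e[0]])
for f,(A,B,C,E) in (("top9",(215,115,400,295)),("scene9",(170,150,390,350))):
    p,d,K,R,t=load(f);Q=cloud(d,K,R,t)
    hh=np.zeros(d.shape,np.uint8);hh[B:E,A:C]=((Q[...,2]>12)&(Q[...,2]<130))[B:E,A:C]
    k,l,st,ce=cv2.connectedComponentsWithStats(hh)
    for i in range(1,k):
        if st[i,4]>60:
            q=Q[l==i];r=cv2.minAreaRect(q[:,:2].astype(np.float32)); print(f,np.round(r[0],1),np.round(r[1],1),round(r[2],1),q[:,2].max().round(1))
    P=Q.reshape(-1,3);x=(P[:,:2]-o)@e;y=(P[:,:2]-o)@nn
    print([tuple(np.percentile(P[(abs(y)<20)&(abs(x-c)<20),2],[10,50,99]).round(1)) for c in (-84,-42,0,42,84)])
    print('free edge',[np.median(P[(abs(y)<20)&(abs(x-c-16)<2.5),2]).round(1) for c in (-84,-42,0,42,84)])
    cv2.imwrite(f"pics/{f}.png",cv2.resize(cv2.convertScaleAbs(p[B:E,A:C],alpha=1.6),None,fx=2.5,fy=2.5))
E
```

```text
clock: 8.48
position: [662.3, -226.6, 359.9]
ee_rot: [-0.085, 0.996, 0.0, 0.001]
contact_force: [0.9, 0.2, 0.0]
gripper_width: 0.1
clock: 9.1
position: [653.0, -288.0, 360.2]
ee_rot: [-0.085, 0.996, 0.0, 0.001]
contact_force: [-0.1, -0.2, -1.2]
gripper_width: -0.4
top9 [571.7   3.6] [254.6  56.2] 9.8 46.6
top9 [660.4 -91.2] [75.6 40.6] 20.4 33.0
top9 [622.9 106.4] [21.9 25.5] 23.5 51.7
top9 [530.8 104.4] [38.9 39.2] 1.6 72.5
[(np.float64(40.4), np.float64(42.1), np.float64(44.9)), (np.float64(40.5), np.float64(42.2), np.float64(44.7)), (np.float64(40.4), np.float64(42.3), np.float64(45.0)), (np.float64(40.4), np.float64(42.0), np.float64(44.7)), (np.float64(40.6), np.float64(42.4), np.float64(45.4))]
free edge [np.float64(42.4), np.float64(42.8), np.float64(42.7), np.float64(42.2), np.float64(43.4)]
scene9 [569.6   3.1] [255.1  56.5] 9.8 46.0
scene9 [532.7 104.2] [40.9 40.2] 16.1 73.5
scene9 [625.5 105.5] [25.3 21.2] 73.2 52.4
scene9 [659.2 -91.7] [75.4 40. ] 20.1 34.1
[(np.float64(41.0), np.float64(42.6), np.float64(45.1)), (np.float64(40.6), np.float64(42.7), np.float64(45.0)), (np.float64(40.8), np.float64(42.7), np.float64(45.1)), (np.float64(40.6), np.float64(42.4), np.float64(44.6)), (np.float64(40.3), np.float64(42.8), np.float64(45.2))]
free edge [np.float64(42.7), np.float64(42.9), np.float64(43.0), np.float64(42.8), np.float64(43.2)]
```

View pics/scene9.png

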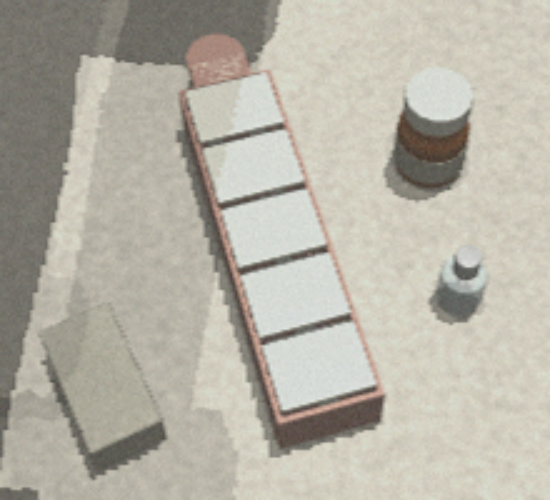

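View pics/top9.png

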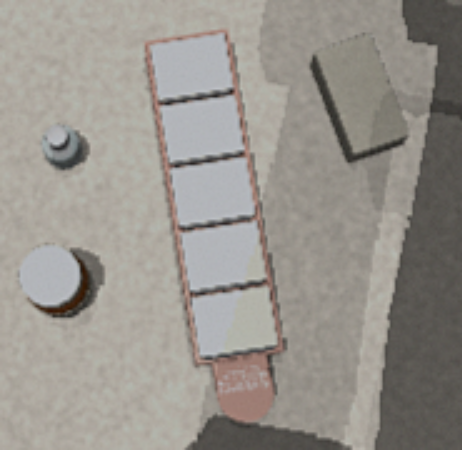

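Both views show all five lids lying flat, from (245,105) to (320,365) in the scene crop. Free edges are at 42-43 mm, against 42 mm for fully shut. The tray and bystanders are where they started, and the hand is clear.

```bash
python3 -c "
from bench import arm
print(arm.job_done())"
```

```text
the job is handed in; nothing more can be done
None
```

All five lids are folded flat, and I handed the job in at about 9 s on the robot's clock. I shut the fingers, lowered them behind lid 1's hinge and stroked once along the row with the tips at about 44 mm. Then I lifted the hand and moved it aside.

- **Lids:** free edges measured 42–43.4 mm in both views, against 42 mm for fully shut. That is about 0.04 rad at most, and the limit is 0.13.
- **Order:** I saw lids 3 to 5 still up while lid 2 was being reached, and lids 4 and 5 still up at lid 3. The rest of the order follows from the single one-way stroke.
- **Force:** wrist force readings taken between moves stayed below about 2 N. I did not measure the contact force on the tray directly.
- **Tray and bystanders:** the tray, jar, carton and vial measured within about 1 mm of where they stood. All were upright.
- **Disagreements:** the two cameras differ by about 2–3 mm in absolute positions, which is about their calibration error. No check failed.

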